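Load specimen jars into a transport rack and cover them

ROBOT

A 7-joint arm with a two-finger parallel gripper is mounted at the origin on the work surface. World frame = base frame: x ahead of the robot, y to its left, z up, the work surface at z = 0. Lengths are in m, angles in rad, forces in N, time in s.
With the tool pointing down it reaches from about 0.4 to 0.85 m from the base axis. Payload 6.9 kg.
Tool frame: the origin (TCP) lies on the centre line of the jaws, within the pads' length; the fingertips stand 8 mm ahead of it and the grasp point (between the pads) lies 11 mm behind it; z points along the fingers, y is the line along which they close (so a half turn about z gives the same grasp; the last joint's range is limited). The gripper opens to 85 mm and grips with 20 to 120 N. Pads are 22 mm wide; open, the fingers measure 114 mm over their backs; the gripper's body (76 mm by 85 mm) begins 54 mm behind the grasp point. The pads swing forward as they close: fully open they stand 13 mm farther back than shut.
Start: joints at [-1.23, 0.507, -0.238, 1.5, 0.126, 1.149, -0.155], TCP at [0.146, 0.608, 0.239] pointing down, gripper open.
Joint ranges: [-3.08, 3.08], [-0.24, 2.05], [-1.43, 1.35], [0, 2.5], [-1.52, 4.66], [0.17, 1.96], [-2.89, 2.89]. Speed limits (rad/s): [2.39, 2.39, 3.14, 3.14, 3.14, 3.14, 3.14].

INTERFACE

Orientations are given as [roll, pitch, yaw] about the fixed x, y, z axes, in that order (R = Rz(yaw) Ry(pitch) Rx(roll)).
In Python, from bench import r gives the robot as it stands.
- The arm moves only by the tool servo_tool, never from a script. Its argument "plan" is text: rows parted by semicolons, each of 5 numbers parted by spaces: the shift along the tool's x, y, z normalised to -1 to 1, where 1 is 1 m, then the turn about the tool's z normalised to -1 to 1, where 1 is 60 degrees, then the opening, from -1 (shut) to 1 (fully open). In form: x y z twist jaw; .... A call has 1 to 8 rows; each row shifts and turns the commanded pose from where the row before left it, along the tool's axes as they then stand; what a row does not reach is not made up. A row lasts 1/8 s, in which the tool goes at most 62.5 mm and 10.7 degrees, less where a joint would pass 70% of its speed; a pose out of reach is approached as far as the arm can. A call with a number of a shift or a turn outside -1 to 1 is refused whole. A call with a gripper value outside its range is refused whole. The fingers move at their own pace and stop on an object; "force" is the grip in N (left out, the last holds). Time passes only in rows, so rows that do not move let the fingers close. It gives the time, the measured TCP pose, the force, the opening and the grip force at its end, in the units of the state.
- r.get_state(): the state, without advancing time (a new reading comes with each control period).
- r.snapshot(name): name is "scene" or "top"; returns a dict with "color" (420x560x3 uint8, red, green, blue), "intrinsics" (3x3 intrinsics, pixels), "R" (3x3) and "t" (3): a world point X has camera coordinates R X + t. Camera axes: x right, y down, z forward; pixel columns grow to the right and rows downward; lengths in m; the calibration is good to about 2 mm. A picture is of the moment at which its call begins. There is no depth.
- r.finish_job(): hands the job in; it is judged then, once.
The state is a dict: "time": time; "q": joint angles; "joint_velocities": joint speeds; "joint_torque": joint torques, N m; "tcp_pos": TCP position; "eef_rot": TCP orientation; "ft_force": force on the tool from outside, world axes, zero at the start; "moment": the same for the moment, N m; "opening": opening from 0.0 (shut) to 1.0 (fully open); "grip_force": force on a finger pad.
Only numpy, scipy, OpenCV 4.12 (cv2) and the standard library are available. Lean on these libraries where they do the work, as an engineer would, in place of code of your own. Each camera call takes 0.05 s, during which the arm holds its last target. There are 200 camera calls.

TASK

Put the three specimen jars, one by one, into the three pockets of the white pocket block on the transport rack, each one fully down in its pocket, and then lay the channel cover over the three caps, centred along the row, straddling it and resting level on all of them. The block can be clamped anywhere along its slide, so find its pockets by eye or by feel. Keep the jars upright and leave the other things on the bench where they are.

Things in the scene. Friction and masses are not known exactly. Their poses are not given: they have to be found in the camera images.
- jar_a: closed specimen jar, upright on the bench: a plain white cylinder 46 mm in diameter and 68 mm tall with a grey screw cap 43 mm in diameter, 86 mm tall in all, about 120 g; the foot has a 2 mm bevel. Origin: centre of the underside, z up the jar's axis. The three jars are alike and may go in any pocket.
- jar_b: closed specimen jar, upright on the bench: a plain white cylinder 46 mm in diameter and 68 mm tall with a grey screw cap 43 mm in diameter, 86 mm tall in all, about 120 g; the foot has a 2 mm bevel. Origin: centre of the underside, z up the jar's axis. The three jars are alike and may go in any pocket.
- jar_c: closed specimen jar, upright on the bench: a plain white cylinder 46 mm in diameter and 68 mm tall with a grey screw cap 43 mm in diameter, 86 mm tall in all, about 120 g; the foot has a 2 mm bevel. Origin: centre of the underside, z up the jar's axis. The three jars are alike and may go in any pocket.
- rack_base: the rack's fixed aluminium slide base, 260 x 96 mm: a 6 mm plate with a rim 18 mm high. Origin: centre of the underside, x along its length (the slide direction), y across, z up. The white pocket block (see slide_mid) sits on its plate.
- slide_mid (a point): point on the base, 50 mm over its origin, at the height of the block's top face. The rigid white block, 205 x 84 x 44 mm, is parallel to the base, centred across it, but clamped up to 15 mm either way of this point along x (its place is not measured). Pockets: one at the block's centre, one 62 mm to each side along x; see slide_floor.
- slide_floor (a point): point on the base below slide_mid, 15 mm above the bench, at the height of the pocket floors. The round pockets are 51 mm in diameter and 35 mm deep with a 1.5 mm bevel at the mouth; a jar fully down has its underside at this height and its cap top 101 mm above the bench.
- cover: aluminium channel cover, 220 x 64 mm, about 220 g: 4 mm top plate, 8 to 12 mm above the origin, and a 3 mm thick lip down each long side (58 mm between lips, ends open). Origin: centre, at the lips' lower edges; x along its length, y across, z up. Starts right way up on the bench. Resting on the caps of seated jars, its lips straddling them, its origin is 93 mm above the bench.
- cover_handle (a point): middle of the cover's black bar handle, 40 mm above the cover's origin: bar 80 mm along x, 16 mm thick across y, from 32 to 48 mm above the origin, on two posts
- wash_bottle: bystander: white wash bottle, 64 mm in diameter, 150 mm tall; origin: centre of the underside
- tube_rack: bystander: white tube rack 75 x 210 x 55 mm with three glass tubes reaching 100 mm; origin: centre of the underside
- slide_box: bystander: slide box 80 x 100 x 32 mm; origin: centre of the underside
Things that resemble listed ones, but are neither listed nor needed, are in the scene too. Leave any blue or green look-alike of the cover alone.

How it is judged:
By the outcome, as a careful person would: the job done as asked, in the order asked, and still so for the second after the job is handed in, with the robot touching nothing.
It also fails if it takes over 72 s, if anything falls off the work surface, if the arm or the gripper's body presses on something with over 40 N, if the wrist force passes 120 N, or if a joint passes its speed limit or range.

## Working session

There is one attempt and no reset: what is moved stays moved. The work goes in short steps, Python scripts to look and compute and a tool call to move; the robot and the scene stay as the last step left them, time stands still between calls to the robot, and variables do not carry over. Pictures are saved under pics/ and viewed, at most 10 in all, crops included, and the job is handed in when it is done.

Besides the shell and the picture viewer there is one more tool, called after "Call:" by a JSON object that holds its "op" and its "data", one argument or row to a line. servo_tool: Moves the arm, as the interface text tells. Scaled input: -1 to 1 covers 1 m each way for a shift and 60 degrees each way for a turn. Its arguments: {"type":"object","properties":{"plan":{"type":"string"},"force":{"type":"number"}},"required":["plan"]}

```bash
mkdir -p pics
cat > snap.py <<'E'
import cv2,numpy as np,pickle
from bench import r
def snap(tag):
    o={}
    for n in("scene","top"):
        s=r.snapshot(n);o[n]=s
        cv2.imwrite(f"pics/{tag}_{n}.png",s["color"][:,:,::-1])
    pickle.dump(o,open(f"{tag}.pkl","wb"));return o
def ray(s,uv,z):
    R,t,K=map(np.array,(s["R"],s["t"],s["intrinsics"]))
    c=-R.T@t;d=R.T@np.linalg.inv(K)@np.array([uv[0],uv[1],1.]);return c+d*(z-c[2])/d[2]
def proj(s,X):
    R,t,K=map(np.array,(s["R"],s["t"],s["intrinsics"]));p=K@(R@np.array(X)+t);return p[:2]/p[2]
E
python3 - <<'E'
from snap import *
o=snap("a")
for n in o: print(n,-np.array(o[n]["R"]).T@o[n]["t"],o[n]["intrinsics"])
print(r.get_state())
E
```

```text
scene [ 1.29024475 -0.17280029  0.71318904] [[382.01283296   0.         281.95753637]
 [  0.         382.01283296 205.42495195]
 [  0.           0.           1.        ]]
top [0.41097791 0.10886771 1.16507462] [[463.60803633   0.         278.65451095]
 [  0.         463.60803633 215.11313818]
 [  0.           0.           1.        ]]
{'time': 0.1, 'q': array([-1.22951794,  0.50826332, -0.23753611,  1.5010235 ,  0.1257035 ,
        1.14891254, -0.15481355]), 'joint_velocities': array([-7.36384492e-04, -2.93134617e-04,  1.90108827e-04, -3.66846070e-03,
       -5.56749285e-05, -2.05010295e-04,  3.48288519e-04]), 'joint_torque': array([-5.56615734e-03, -6.21825957e+01, -2.19499893e+00, -2.50204003e+01,
        1.24775543e-02,  7.78819027e-03, -4.21668597e-05]), 'tcp_pos': array([0.14596797, 0.60726608, 0.23851406]), 'eef_rot': array([-3.13997527e+00,  3.00255207e-05,  2.90581685e+00]), 'ft_force': array([ 0.24585867, -0.12687842, -0.35882273]), 'moment': array([-0.01299572, -0.04189689,  0.00921347]), 'grip_force': 0.0, 'opening': 0.9993597048885098}
```

View pics/a_top.png

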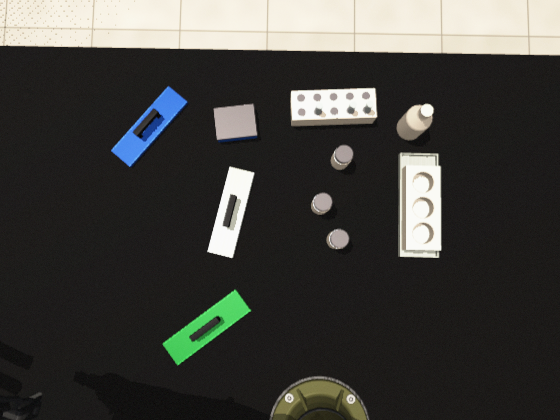

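View pics/a_scene.png

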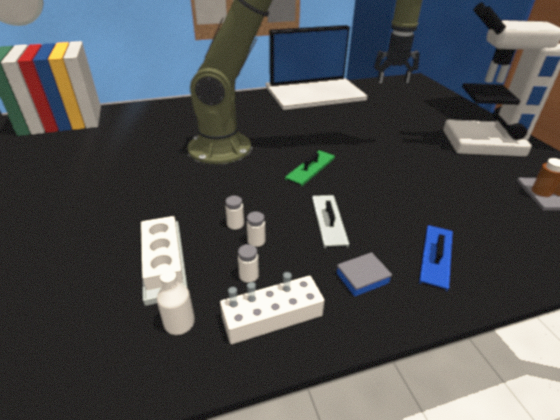

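Top view: jars with grey caps at about (343,155), (321,203), (338,239). The white block has pockets at (423,182), (422,208), (423,234). Candidates for the cover are blue (150,126), green (207,327) and bare aluminium/white (231,212); the description picks (231,212). I'll check that with a close crop.

Run:
```python
import cv2,numpy as np
i=cv2.imread("pics/a_top.png")[140:265,200:450]
cv2.imwrite("pics/crop1.png",cv2.resize(i,None,fx=3.2,fy=3.2,interpolation=cv2.INTER_CUBIC))
i=cv2.imread("pics/a_scene.png")[180:310,130:360]
cv2.imwrite("pics/crop2.png",cv2.resize(i,None,fx=3.4,fy=3.4,interpolation=cv2.INTER_CUBIC))
```

```text
(no output)
```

View pics/crop1.png

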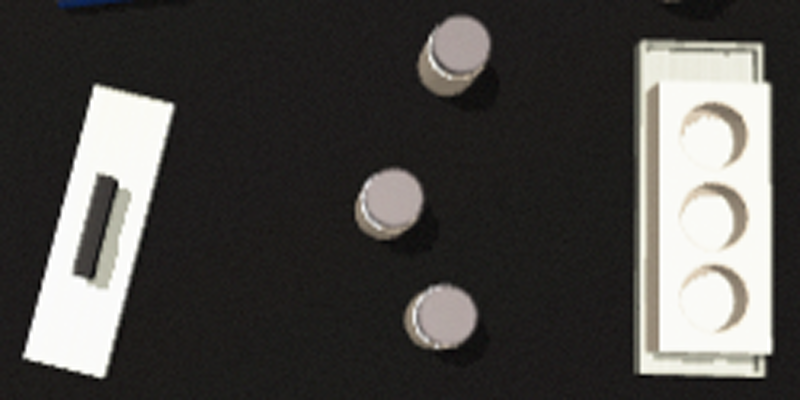

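View pics/crop2.png

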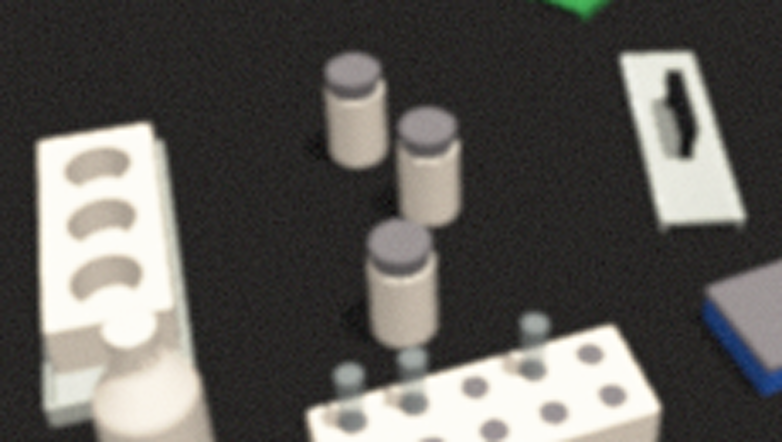

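The crop confirms that the bare aluminium channel (top px 231,212) is the cover, and the three jars and three pockets are clear. Now the numeric fits.

```bash
cat > meas.py <<'E'
from snap import *
def pick(im,uv,tol,lo=None):
    m=(np.abs(im.astype(int)-im[int(round(uv[1])),int(round(uv[0]))]).max(2)<tol).astype(np.uint8)
    n,l=cv2.connectedComponents(m,connectivity=4);return (l==l[int(round(uv[1])),int(round(uv[0]))]).astype(np.uint8)
E
python3 - <<'E'
from meas import *
o=pickle.load(open("a.pkl","rb"));T=o["top"];S=o["scene"];im=T["color"]
for c in[(344,154),(322.5,201.5),(338.5,238.5)]:
    m=pick(im,c,32);y,x=np.nonzero(m);u=(x.mean(),y.mean());print("capT",u,m.sum(),ray(T,u,.086).round(4))
im2=S["color"]
for c in[(248,253),(256,218),(234,202)]:
    m=pick(im2,c,28);y,x=np.nonzero(m);u=(x.mean(),y.mean());print("capS",u,m.sum(),ray(S,u,.082).round(4))
# block & base corners by hand from crop1
P=lambda a:(a[0]/3.2+200-.34,a[1]/3.2+140-.34)
for z,L in((.05,[(660,82),(772,83),(772,353),(657,352)]),(.018,[(637,42),(765,42),(765,376),(636,375)]),(.05,[(714,136),(713,217),(713,298)]),
  (.012,[(95,85),(175,103),(105,378),(23,357)]),(.048,[(97,174),(118,179),(94,280),(74,274)])):
    Q=np.array([ray(T,P(a),z)[:2] for a in L]);print(z,Q.round(4).tolist(),Q.mean(0).round(4),"edges",np.linalg.norm(np.roll(Q,-1,0)-Q,axis=1).round(4))
# scene checks
P2=lambda a:(a[0]/3.4+130-.35,a[1]/3.4+180-.35)
for a in[(98,164),(102,219),(106,275)]: print("pkS",ray(S,P2(a),.05).round(4))
print("handleS",[ray(S,P2(a),.048).round(4) for a in [(675,71),(690,150)]])
print("bottle",ray(T,(405,135),0.0).round(3),ray(T,(427,111),.15).round(3))
# cover rect
g=im.min(2);m=(g>150).astype(np.uint8);n,l=cv2.connectedComponents(m);k=l[180,238];cs,_=cv2.findContours((l==k).astype(np.uint8),0,2)
b=cv2.boxPoints(cv2.minAreaRect(max(cs,key=cv2.contourArea)));Q=np.array([ray(T,p,.012)[:2] for p in b]);print("cover",Q.round(4).tolist(),Q.mean(0))
d=(im.max(2)<110).astype(np.uint8);d[:195]=0;d[229:]=0;d[:,:221]=0;d[:,:];n,l=cv2.connectedComponents(d);y,x=np.nonzero(l==l[211,230]);print("handle",len(x),x.mean(),y.mean(),ray(T,(x.mean(),y.mean()),.046).round(4))
E
```

```text
capT (np.float64(343.6304347826087), np.float64(153.4391304347826)) 230 [ 0.6575 -0.0452  0.086 ]
capT (np.float64(322.2510460251046), np.float64(201.3807531380753)) 239 [0.5425 0.0046 0.086 ]
capT (np.float64(338.60536398467434), np.float64(238.28352490421457)) 261 [ 0.4566 -0.034   0.086 ]
capS (np.float64(249.73186119873816), np.float64(243.42271293375396)) 317 [ 0.6332 -0.0352  0.082 ]
capS (np.float64(255.25833333333333), np.float64(216.74166666666667)) 120 [0.5396 0.0026 0.082 ]
capS (np.float64(233.35643564356437), np.float64(200.23762376237624)) 101 [ 0.4532 -0.0371  0.082 ]
0.05 [[0.6388, -0.2026], [0.6393, -0.2881], [0.4338, -0.2847], [0.4332, -0.1983]] [ 0.5363 -0.2434] edges [0.0855 0.2056 0.0864 0.2056]
0.018 [[0.6769, -0.1937], [0.6785, -0.2945], [0.4167, -0.2903], [0.4159, -0.1907]] [ 0.547  -0.2423] edges [0.1008 0.2619 0.0995 0.261 ]
0.05 [[0.5978, -0.2432], [0.5358, -0.2417], [0.4744, -0.2409]] [ 0.536  -0.2419] edges [0.062  0.0614 0.1233]
0.012 [[0.6371, 0.2323], [0.6237, 0.169], [0.4075, 0.2189], [0.4227, 0.2828]] [0.5228 0.2257] edges [0.0647 0.2219 0.0657 0.2203]
0.048 [[0.5616, 0.2252], [0.558, 0.2092], [0.481, 0.2255], [0.4853, 0.2407]] [0.5215 0.2252] edges [0.0164 0.0787 0.0158 0.0778]
pkS [ 0.4737 -0.2429  0.05  ]
pkS [ 0.5375 -0.2438  0.05  ]
pkS [ 0.5965 -0.2446  0.05  ]
handleS [array([0.4877, 0.2334, 0.048 ]), array([0.5874, 0.2037, 0.048 ])]
bottle [ 0.728 -0.215  0.   ] [ 0.743 -0.223  0.15 ]
cover [[0.4222, 0.2829], [0.6382, 0.234], [0.6228, 0.1702], [0.4073, 0.2202]] [0.52261466 0.22683289]
handle 211 229.61137440758293 210.58767772511848 [0.5214 0.2253 0.046 ]
```

Create go.py:
```python
import sys
from snap import *
def go(*wps,yaw=3.128):
    s=r.get_state();p=s["tcp_pos"];w=s["eef_rot"][2]
    print("t",round(s["time"],2),"tcp",p.round(4),"rpy",s["eef_rot"].round(4),"q",s["q"].round(2),"F",s["ft_force"].round(1),"op",round(s["opening"],3),"grip",round(s["grip_force"],1))
    dy=(yaw-w+np.pi)%(2*np.pi)-np.pi;print("twist",round(-dy/np.deg2rad(60),4))
    for q in wps:
        d=np.array(q)-p;print(q,"tool xyz",[round(v,4) for v in(d[0]*np.cos(yaw)+d[1]*np.sin(yaw),d[0]*np.sin(yaw)-d[1]*np.cos(yaw),-d[2])]);p=np.array(q)
```

```text
(no output)
```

Call:
{"op": "servo_tool", "data": {
  "plan": "-0.035 -0.045 0 -0.106 1; -0.035 -0.045 0 -0.106 1; -0.035 -0.045 0 0 1; -0.035 -0.045 0 0 1; -0.035 -0.045 0 0 1; -0.035 -0.045 0 0 1; -0.035 -0.045 0 0 1; -0.035 -0.045 0 0 1",
  "force": 30
}}

```text
time: 1.1
tcp_pos: [0.4057, 0.2322, 0.2392]
eef_rot: [-3.142, -0.0, 3.128]
ft_force: [0.7, 1.1, 0.3]
opening: 1.0
grip_force: 0.0
```

```bash
python3 -c "
from go import *
go((.6575,-.0452,.16),(.6575,-.0452,.048))"
```

```text
t 1.1 tcp [0.4057 0.2322 0.2392] rpy [-3.1416 -0.      3.1279] q [-0.43  0.26 -0.18  1.9   0.06  0.99  0.92] F [0.7 1.1 0.3] op 1.0 grip 0.0
twist -0.0001
(0.6575, -0.0452, 0.16) tool xyz [np.float64(-0.2556), np.float64(-0.2739), np.float64(0.0792)]
(0.6575, -0.0452, 0.048) tool xyz [np.float64(0.0), np.float64(0.0), np.float64(0.112)]
```

Call:
{"op": "servo_tool", "data": {
  "plan": "-0.0366 -0.0392 0.0114 0 1; -0.0365 -0.0391 0.0113 0 1; -0.0365 -0.0391 0.0113 0 1; -0.0365 -0.0391 0.0113 0 1; -0.0365 -0.0391 0.0113 0 1; -0.0365 -0.0391 0.0113 0 1; -0.0365 -0.0392 0.0113 0 1; 0 0 0 0 1"
}}

```text
time: 2.1
tcp_pos: [0.6575, -0.0489, 0.1576]
eef_rot: [-3.139, -0.002, 3.121]
ft_force: [-1.1, 1.0, -0.1]
opening: 0.995
grip_force: 0.0
```

Call:
{"op": "servo_tool", "data": {
  "plan": "0 0 0.03 0 1; 0 0 0.04 0 1; 0 0 0.03 0 1; 0 0 0.012 0 1; 0 0 0 0 1; 0 0 0 0 -1; 0 0 0 0 -1; 0 0 0 0 -1",
  "force": 30
}}

```text
time: 3.1
tcp_pos: [0.6576, -0.0439, 0.0495]
eef_rot: [-3.141, 0.002, 3.127]
ft_force: [-0.8, -0.4, 5.5]
opening: 0.526
grip_force: 31.4
```

```bash
python3 -c "
from go import *
go((.6575,-.0452,.13),(.598,-.2434,.13),(.598,-.2434,.063))"
```

```text
t 3.1 tcp [ 0.6576 -0.0439  0.0495] rpy [-3.1412e+00  2.4000e-03  3.1275e+00] q [ 0.08  0.74 -0.08  1.62  0.08  0.78  1.52] F [-0.8 -0.4  5.5] op 0.526 grip 31.4
twist -0.0005
(0.6575, -0.0452, 0.13) tool xyz [np.float64(0.0), np.float64(-0.0013), np.float64(-0.0805)]
(0.598, -0.2434, 0.13) tool xyz [np.float64(0.0568), np.float64(-0.199), np.float64(-0.0)]
(0.598, -0.2434, 0.063) tool xyz [np.float64(0.0), np.float64(0.0), np.float64(0.067)]
```

Call:
{"op": "servo_tool", "data": {
  "plan": "0 0 -0.02 0 -1; 0 0 -0.03 0 -1; 0 0 -0.03 0 -1; 0.014 -0.045 0 0 -1; 0.014 -0.05 0 0 -1; 0.014 -0.05 0 0 -1; 0.0143 -0.0525 0 0 -1; 0 0 0 0 -1"
}}

```text
time: 4.1
tcp_pos: [0.5947, -0.2473, 0.128]
eef_rot: [-3.138, -0.002, 3.119]
ft_force: [-0.4, 0.2, -1.7]
opening: 0.526
grip_force: 31.2
```

```bash
python3 -c "
from go import *
o=snap('b')
go((.598,-.2434,.063))
i=cv2.imread('pics/b_top.png')[130:270,300:460];i=cv2.resize(i,None,fx=2.5,fy=2.5,interpolation=2)
j=cv2.imread('pics/b_scene.png')[150:310,120:280];j=cv2.resize(j,(400,350))
cv2.imwrite('pics/b.png',np.hstack([i,j]))"
```

```text
t 4.2 tcp [ 0.5973 -0.2407  0.128 ] rpy [ 3.141e+00 -2.000e-04  3.126e+00] q [ 0.4   0.63 -0.1   1.59  0.07  0.92  1.84] F [ 0.8  1.  -1.1] op 0.529 grip 31.2
twist -0.0019
(0.598, -0.2434, 0.063) tool xyz [np.float64(-0.0008), np.float64(-0.0027), np.float64(0.065)]
```

View pics/b.png

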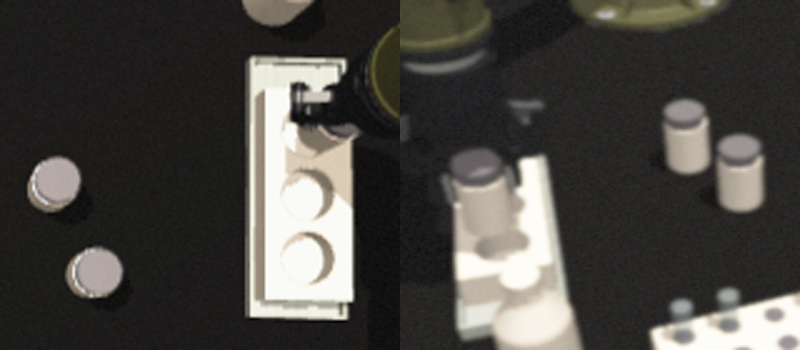

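The jar is held upright over the far pocket. The tool was still ringing by a few mm, so I'll settle it before inserting.

Call:
{"op": "servo_tool", "data": {
  "plan": "0 0 0.013 0 -1; 0 0 0.013 0 -1; 0 0 0 0 -1; 0 0 0 0 -1"
}}

```text
time: 4.7
tcp_pos: [0.5978, -0.2398, 0.1019]
eef_rot: [3.141, -0.0, 3.128]
ft_force: [1.2, -0.3, -1.7]
opening: 0.529
grip_force: 31.2
```

```bash
python3 -c "
from go import *
go((.598,-.2434,.063))"
```

```text
t 4.7 tcp [ 0.5978 -0.2398  0.1019] rpy [ 3.1414e+00 -4.0000e-04  3.1284e+00] q [ 0.4   0.66 -0.09  1.62  0.07  0.87  1.83] F [ 1.2 -0.3 -1.7] op 0.529 grip 31.2
twist 0.0004
(0.598, -0.2434, 0.063) tool xyz [np.float64(-0.0002), np.float64(-0.0036), np.float64(0.0389)]
```

Call:
{"op": "servo_tool", "data": {
  "plan": "0 -0.003 0 0 -1; 0 0 0.003 0 -1; 0 0 0.006 0 -1; 0 0 0.008 0 -1; 0 0 0.008 0 -1; 0 0 0 0 -1"
}}

```text
time: 5.45
tcp_pos: [0.5971, -0.2429, 0.076]
eef_rot: [3.141, -0.002, 3.128]
ft_force: [-0.4, -0.6, -0.4]
opening: 0.525
grip_force: 31.2
```

Call:
{"op": "servo_tool", "data": {
  "plan": "0 0 0.007 0 -1; 0 0 0.005 0 -1; 0 0 0.002 0 -1; 0 0 0 0 -1"
}}

```text
time: 5.95
tcp_pos: [0.5981, -0.2435, 0.0643]
eef_rot: [-3.141, 0.001, 3.128]
ft_force: [-1.2, 0.3, 6.9]
opening: 0.523
grip_force: 30.0
```

Call:
{"op": "servo_tool", "data": {
  "plan": "0 0 0 0 1; 0 0 0 0 1; 0 0 0 0 1; 0 0 -0.03 0 1; 0 0 -0.045 0 1; 0.01 0.04 -0.005 0 1; 0.015 0.055 0 0 1; 0.015 0.055 0 0 1"
}}

```text
time: 6.95
tcp_pos: [0.5593, -0.0913, 0.1432]
eef_rot: [3.141, 0.001, 3.127]
ft_force: [0.9, 0.8, -0.4]
opening: 1.002
grip_force: 0.0
```

```bash
python3 -c "
from go import *
go((.5425,.0046,.14),(.5425,.0046,.048))"
```

```text
t 6.95 tcp [ 0.5593 -0.0913  0.1432] rpy [3.1414e+00 6.0000e-04 3.1271e+00] q [ 0.18  0.51 -0.1   1.79  0.06  0.84  1.61] F [ 0.9  0.8 -0.4] op 1.002 grip 0.0
twist -0.0009
(0.5425, 0.0046, 0.14) tool xyz [np.float64(0.0181), np.float64(0.0957), np.float64(0.0032)]
(0.5425, 0.0046, 0.048) tool xyz [np.float64(0.0), np.float64(0.0), np.float64(0.092)]
```

Call:
{"op": "servo_tool", "data": {
  "plan": "0.009 0.048 0 0 1; 0.009 0.047 0.003 0 1; 0 0 0.02 0 1; 0 0 0 0 1; 0 0 0 0 1"
}}

```text
time: 7.58
tcp_pos: [0.5434, 0.0017, 0.1205]
eef_rot: [-3.141, 0.0, 3.126]
ft_force: [0.5, -0.9, -0.2]
opening: 1.001
grip_force: 0.0
```

```bash
python3 -c "
from go import *
go((.5425,.0046,.048))"
```

```text
t 7.58 tcp [0.5434 0.0017 0.1205] rpy [-3.1412e+00  3.0000e-04  3.1265e+00] q [ 0.02  0.51 -0.1   1.88  0.07  0.76  1.44] F [ 0.5 -0.9 -0.2] op 1.001 grip 0.0
twist -0.0015
(0.5425, 0.0046, 0.048) tool xyz [np.float64(0.0009), np.float64(0.0029), np.float64(0.0725)]
```

Call:
{"op": "servo_tool", "data": {
  "plan": "0.0005 0.002 0.03 0 1; 0 0 0.03 0 1; 0 0 0.0125 0 1; 0 0 0 0 1; 0 0 0 0 -1; 0 0 0 0 -1; 0 0 0 0 -1; 0 0 0 0 -1",
  "force": 30
}}

```text
time: 8.57
tcp_pos: [0.5433, 0.0044, 0.0487]
eef_rot: [-3.141, 0.002, 3.128]
ft_force: [-0.2, -0.6, 4.7]
opening: 0.529
grip_force: 29.9
```

```bash
python3 -c "
from go import *
go((.5425,.0046,.125),(.536,-.2425,.125),(.536,-.2425,.064))"
```

```text
t 8.57 tcp [0.5433 0.0044 0.0487] rpy [-3.1414e+00  2.0000e-03  3.1276e+00] q [ 0.    0.61 -0.09  1.95  0.09  0.59  1.42] F [-0.2 -0.6  4.7] op 0.529 grip 29.9
twist -0.0003
(0.5425, 0.0046, 0.125) tool xyz [np.float64(0.0008), np.float64(0.0002), np.float64(-0.0763)]
(0.536, -0.2425, 0.125) tool xyz [np.float64(0.0031), np.float64(-0.2472), np.float64(-0.0)]
(0.536, -0.2425, 0.064) tool xyz [np.float64(0.0), np.float64(0.0), np.float64(0.061)]
```

Call:
{"op": "servo_tool", "data": {
  "plan": "0 0 -0.02 0 -1; 0 0 -0.03 0 -1; 0 0 -0.026 0 -1; 0.001 -0.055 0 0 -1; 0.001 -0.06 0 0 -1; 0.001 -0.06 0 0 -1; 0 -0.045 0 0 -1; 0 -0.025 0 0 -1"
}}

```text
time: 9.57
tcp_pos: [0.5354, -0.2438, 0.1239]
eef_rot: [-3.14, 0.0, 3.124]
ft_force: [0.2, 0.3, -0.7]
opening: 0.528
grip_force: 31.0
```

Call:
{"op": "servo_tool", "data": {
  "plan": "0 0 0.012 0 -1; 0 0 0.008 0 -1; 0 0 0 0 -1; 0 0 0 0 -1"
}}

```text
time: 10.07
tcp_pos: [0.5366, -0.2392, 0.1037]
eef_rot: [3.141, 0.0, 3.13]
ft_force: [0.5, -0.9, 0.0]
opening: 0.529
grip_force: 31.0
```

```bash
python3 -c "
from go import *
go((.5368,-.2425,.064))"
```

```text
t 10.07 tcp [ 0.5366 -0.2392  0.1037] rpy [3.1413 0.     3.1296] q [ 0.44  0.58 -0.1   1.78  0.08  0.78  1.86] F [ 0.5 -0.9  0. ] op 0.529 grip 31.0
twist 0.0015
(0.5368, -0.2425, 0.064) tool xyz [np.float64(-0.0003), np.float64(-0.0033), np.float64(0.0397)]
```

Call:
{"op": "servo_tool", "data": {
  "plan": "0 -0.003 0 0 -1; 0 0 0.004 0 -1; 0 0 0.006 0 -1; 0 0 0.009 0 -1; 0 0 0.009 0 -1; 0 0 0.008 0 -1; 0 0 0.004 0 -1; 0 0 0 0 -1"
}}

```text
time: 11.08
tcp_pos: [0.5361, -0.2434, 0.0636]
eef_rot: [-3.141, -0.0, 3.128]
ft_force: [-1.0, -0.4, 0.6]
opening: 0.528
grip_force: 30.7
```

Call:
{"op": "servo_tool", "data": {
  "plan": "0 0 0.002 0 -1; 0 0 0 0 -1; 0 0 0 0 1; 0 0 0 0 1; 0 0 0 0 1; 0 0 -0.03 0 1; 0 0 -0.045 0 1; 0.02 0.05 0 0 1"
}}

```text
time: 12.08
tcp_pos: [0.5196, -0.197, 0.1395]
eef_rot: [-3.138, 0.008, 3.122]
ft_force: [1.2, 0.7, -0.4]
opening: 1.0
grip_force: 0.0
```

```bash
python3 -c "
from go import *
go((.4566,-.034,.14),(.4566,-.034,.048))"
```

```text
t 12.07 tcp [ 0.5196 -0.197   0.1395] rpy [-3.1375  0.0075  3.122 ] q [ 0.39  0.49 -0.1   1.83  0.07  0.81  1.8 ] F [ 1.2  0.7 -0.4] op 1.0 grip 0.0
twist -0.0057
(0.4566, -0.034, 0.14) tool xyz [np.float64(0.0652), np.float64(0.1621), np.float64(-0.0005)]
(0.4566, -0.034, 0.048) tool xyz [np.float64(0.0), np.float64(0.0), np.float64(0.092)]
```

Call:
{"op": "servo_tool", "data": {
  "plan": "0.021 0.053 0 0 1; 0.021 0.053 0 0 1; 0.021 0.053 0 0 1; 0 0 0.02 0 1; 0 0 0 0 1; 0 0 0 0 1"
}}

```text
time: 12.82
tcp_pos: [0.4564, -0.0339, 0.1169]
eef_rot: [-3.141, 0.0, 3.127]
ft_force: [-0.3, 0.4, -0.1]
opening: 1.001
grip_force: 0.0
```

```bash
python3 -c "
from go import *
go((.4566,-.034,.048))"
```

```text
t 12.82 tcp [ 0.4564 -0.0339  0.1169] rpy [-3.1413e+00  1.0000e-04  3.1266e+00] q [ 0.1   0.41 -0.11  2.09  0.08  0.64  1.49] F [-0.3  0.4 -0.1] op 1.001 grip 0.0
twist -0.0013
(0.4566, -0.034, 0.048) tool xyz [np.float64(-0.0002), np.float64(-0.0001), np.float64(0.0689)]
```

Call:
{"op": "servo_tool", "data": {
  "plan": "0 0 0.03 0 1; 0 0 0.028 0 1; 0 0 0.011 0 1; 0 0 0 0 1; 0 0 0 0 -1; 0 0 0 0 -1; 0 0 0 0 -1; 0 0 0 0 -1",
  "force": 30
}}

```text
time: 13.82
tcp_pos: [0.4568, -0.0336, 0.0485]
eef_rot: [-3.141, 0.002, 3.127]
ft_force: [0.7, -0.2, 5.9]
opening: 0.532
grip_force: 29.6
```

```bash
python3 -c "
from go import *
go((.4566,-.034,.125),(.474,-.2418,.125),(.474,-.2418,.064))"
```

```text
t 13.82 tcp [ 0.4568 -0.0336  0.0485] rpy [-3.1412e+00  2.1000e-03  3.1274e+00] q [ 0.08  0.53 -0.09  2.16  0.11  0.45  1.47] F [ 0.7 -0.2  5.9] op 0.532 grip 29.6
twist -0.0005
(0.4566, -0.034, 0.125) tool xyz [np.float64(0.0002), np.float64(-0.0004), np.float64(-0.0765)]
(0.474, -0.2418, 0.125) tool xyz [np.float64(-0.0202), np.float64(-0.2075), np.float64(-0.0)]
(0.474, -0.2418, 0.064) tool xyz [np.float64(0.0), np.float64(0.0), np.float64(0.061)]
```

Call:
{"op": "servo_tool", "data": {
  "plan": "0 0 -0.02 0 -1; 0 0 -0.03 0 -1; 0 0 -0.026 0 -1; -0.005 -0.05 0 0 -1; -0.006 -0.06 0 0 -1; -0.005 -0.055 0 0 -1; -0.004 -0.0425 0 0 -1; 0 0 0 0 -1"
}}

```text
time: 14.82
tcp_pos: [0.4724, -0.2452, 0.1236]
eef_rot: [-3.14, 0.0, 3.122]
ft_force: [0.5, 0.5, -1.9]
opening: 0.537
grip_force: 31.1
```

Call:
{"op": "servo_tool", "data": {
  "plan": "0 0 0.012 0 -1; 0 0 0.008 0 -1; 0 0 0 0 -1; 0 0 0 0 -1"
}}

```text
time: 15.32
tcp_pos: [0.4734, -0.2404, 0.1036]
eef_rot: [3.141, -0.0, 3.129]
ft_force: [0.7, -1.0, -1.7]
opening: 0.534
grip_force: 31.1
```

```bash
python3 -c "
from go import *
go((.474,-.242,.064))"
```

```text
t 15.32 tcp [ 0.4734 -0.2404  0.1036] rpy [ 3.1415e+00 -1.0000e-04  3.1290e+00] q [ 0.5   0.52 -0.11  1.93  0.08  0.7   1.9 ] F [ 0.7 -1.  -1.7] op 0.534 grip 31.1
twist 0.0009
(0.474, -0.242, 0.064) tool xyz [np.float64(-0.0007), np.float64(-0.0016), np.float64(0.0396)]
```

Call:
{"op": "servo_tool", "data": {
  "plan": "-0.0005 -0.0015 0 0 -1; 0 0 0.004 0 -1; 0 0 0.006 0 -1; 0 0 0.009 0 -1; 0 0 0.009 0 -1; 0 0 0.008 0 -1; 0 0 0.005 0 -1; 0 0 0 0 -1"
}}

```text
time: 16.32
tcp_pos: [0.4737, -0.2434, 0.0627]
eef_rot: [-3.141, 0.0, 3.127]
ft_force: [-0.5, -0.6, 0.8]
opening: 0.53
grip_force: 30.4
```

Call:
{"op": "servo_tool", "data": {
  "plan": "0 0 0.002 0 -1; 0 0 0 0 -1; 0 0 0 0 1; 0 0 0 0 1; 0 0 0 0 1; 0 0 -0.03 0 1; 0 0 -0.045 0 1; 0 0.055 -0.02 0 1"
}}

```text
time: 17.32
tcp_pos: [0.4752, -0.1913, 0.1575]
eef_rot: [-3.139, 0.003, 3.12]
ft_force: [1.2, 1.7, -0.4]
opening: 0.998
grip_force: 0.0
```

Call:
{"op": "servo_tool", "data": {
  "plan": "-0.005 0.06 -0.01 0.04 1; -0.005 0.06 -0.01 0.04 1; -0.005 0.06 0 0.04 1; -0.005 0.06 0 0.04 1; -0.005 0.06 0 0.04 1; -0.005 0.06 0 0.04 1; 0 0.05 0 0 1; 0 0 0 0 1"
}}

```text
time: 18.32
tcp_pos: [0.5591, 0.2195, 0.1748]
eef_rot: [3.139, -0.001, 2.884]
ft_force: [-0.9, -0.9, -1.2]
opening: 1.001
grip_force: 0.0
```

```bash
python3 -c "
from go import *
o=snap('c')
go((.5214,.2253,.16),(.5214,.2253,.03),yaw=3.1416-.226)
i=cv2.imread('pics/c_top.png')[130:270,320:460];i=cv2.resize(i,(400,400),interpolation=2)
j=cv2.imread('pics/c_scene.png')[190:310,120:240];j=cv2.resize(j,(400,400),interpolation=2)
cv2.imwrite('pics/c.png',np.hstack([i,j]))"
```

```text
t 18.43 tcp [0.5593 0.2139 0.1749] rpy [-3.1405e+00 -9.0000e-04  2.8778e+00] q [-0.34  0.52 -0.1   1.66  0.06  0.96  0.84] F [-0.1 -1.5  1.3] op 0.998 grip 0.0
twist -0.0361
(0.5214, 0.2253, 0.16) tool xyz [np.float64(0.0394), np.float64(0.0026), np.float64(0.0149)]
(0.5214, 0.2253, 0.03) tool xyz [np.float64(0.0), np.float64(0.0), np.float64(0.13)]
```

View pics/c.png

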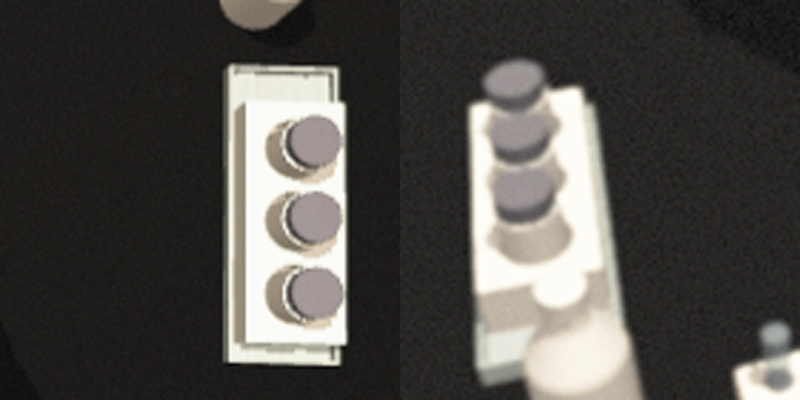

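Top view shows all three caps on the block, evenly spaced at crop rows 140, 217 and 293. I'll check heights numerically while approaching the cover.

Run:
```python
from meas import *
o=pickle.load(open("c.pkl","rb"))
for n,z,L,f,off in(("top",.101,[(314,140),(314,217),(315,293)],400/140,(320,130)),("scene",.101,[(514,80),(519,132),(524,188)],400/120,(120-120,190))):
    for a in L:
        c=(a[0]/f+off[0],a[1]/f+off[1]);m=pick(o[n]["color"],c,25);y,x=np.nonzero(m);print(n,x.mean().round(1),y.mean().round(1),m.sum(),ray(o[n],(x.mean(),y.mean()),z).round(4))
```

```text
top 430.5 178.9 240 [ 0.5972 -0.2452  0.101 ]
top 430.4 205.4 238 [ 0.5352 -0.2441  0.101 ]
top 430.8 232.1 248 [ 0.4734 -0.244   0.101 ]
scene 153.7 213.4 122 [ 0.4759 -0.2457  0.101 ]
scene 155.7 228.3 178 [ 0.536  -0.2441  0.101 ]
scene 157.0 245.3 213 [ 0.5979 -0.2444  0.101 ]
```

Call:
{"op": "servo_tool", "data": {
  "plan": "0.02 0.001 0.015 -0.036 1; 0.0194 0.0016 0.02 0 1; 0 0 0.02 0 1; 0 0 0 0 1; 0 0 0 0 1"
}}

```text
time: 19.05
tcp_pos: [0.5228, 0.2249, 0.1213]
eef_rot: [-3.142, 0.001, 2.912]
ft_force: [0.4, 0.4, 0.1]
opening: 0.996
grip_force: 0.0
```

```bash
python3 -c "
from go import *
go((.5214,.2253,.031),yaw=3.1416-.226)"
```

```text
t 19.05 tcp [0.5228 0.2249 0.1213] rpy [-3.1416e+00  8.0000e-04  2.9124e+00] q [-0.38  0.54 -0.11  1.81  0.08  0.8   0.81] F [0.4 0.4 0.1] op 0.996 grip 0.0
twist -0.003
(0.5214, 0.2253, 0.031) tool xyz [np.float64(0.0014), np.float64(0.0001), np.float64(0.0903)]
```

Call:
{"op": "servo_tool", "data": {
  "plan": "0.001 0 0.03 0 1; 0 0 0.035 0 1; 0 0 0.025 0 1; 0 0 0 0 1; 0 0 0 0 -1; 0 0 0 0 -1; 0 0 0 0 -1; 0 0 0 0 -1",
  "force": 60
}}

```text
time: 20.05
tcp_pos: [0.5214, 0.2263, 0.0313]
eef_rot: [3.141, 0.001, 2.914]
ft_force: [-1.9, -0.7, 0.2]
opening: 0.177
grip_force: 58.4
```

Call:
{"op": "servo_tool", "data": {
  "plan": "0 0 0 0 -1; 0 0 0 0 -1"
}}

```text
time: 20.3
tcp_pos: [0.5214, 0.2262, 0.0313]
eef_rot: [3.141, 0.001, 2.914]
ft_force: [-1.4, -1.1, 5.6]
opening: 0.176
grip_force: 59.2
```

Call:
{"op": "servo_tool", "data": {
  "plan": "0 0 -0.015 0 -1; 0 0 -0.03 0 -1; 0 0 -0.04 0 -1; 0 0 -0.035 0 -1; 0 0 -0.015 -0.05 -1; 0 0 0 -0.05 -1; 0 0 0 -0.05 -1; 0 0 0 -0.054 -1"
}}

```text
time: 21.3
tcp_pos: [0.5208, 0.2259, 0.1663]
eef_rot: [-3.141, -0.0, 3.13]
ft_force: [-0.9, -0.3, -2.1]
opening: 0.176
grip_force: 58.8
```

```bash
python3 -c "
from go import *
go((.5355,-.2435,.165),(.5355,-.2435,.124),yaw=3.129)"
```

```text
t 21.3 tcp [0.5208 0.2259 0.1663] rpy [-3.1414e+00 -1.0000e-04  3.1297e+00] q [-0.34  0.49 -0.18  1.76  0.11  0.91  1.  ] F [-0.9 -0.3 -2.1] op 0.176 grip 58.8
twist 0.0006
(0.5355, -0.2435, 0.165) tool xyz [np.float64(-0.0206), np.float64(-0.4692), np.float64(0.0013)]
(0.5355, -0.2435, 0.124) tool xyz [np.float64(0.0), np.float64(0.0), np.float64(0.041)]
```

Call:
{"op": "servo_tool", "data": {
  "plan": "-0.002 -0.04 0 0 -1; -0.003 -0.06 0 0 -1; -0.003 -0.062 0 0 -1; -0.003 -0.062 0 0 -1; -0.003 -0.062 0 0 -1; -0.003 -0.062 0 0 -1; -0.003 -0.06 0 0 -1; -0.001 -0.04 0 0 -1"
}}

```text
time: 22.3
tcp_pos: [0.5351, -0.2257, 0.1662]
eef_rot: [-3.14, -0.0, 3.125]
ft_force: [1.2, 1.2, -2.0]
opening: 0.175
grip_force: 58.9
```

Call:
{"op": "servo_tool", "data": {
  "plan": "0 -0.02 0 0 -1; 0 0 0.015 0 -1; 0 0 0 0 -1; 0 0 0 0 -1; 0 0 0 0 -1"
}}

```text
time: 22.92
tcp_pos: [0.5361, -0.2409, 0.1509]
eef_rot: [3.141, 0.0, 3.13]
ft_force: [0.8, 0.0, -2.1]
opening: 0.174
grip_force: 58.9
```

```bash
python3 -c "
from go import *
o=snap('d')
go((.5355,-.2435,.124),yaw=3.129)
i=cv2.imread('pics/d_top.png')[130:270,320:460];i=cv2.resize(i,(400,400),interpolation=2)
j=cv2.imread('pics/d_scene.png')[160:310,110:260];j=cv2.resize(j,(400,400),interpolation=2)
cv2.imwrite('pics/d.png',np.hstack([i,j]))"
```

```text
t 23.02 tcp [ 0.536  -0.2415  0.1509] rpy [-3.1415e+00  5.0000e-04  3.1288e+00] q [ 0.47  0.53 -0.14  1.73  0.09  0.89  1.85] F [ 0.2  0.4 -2.8] op 0.174 grip 58.9
twist -0.0002
(0.5355, -0.2435, 0.124) tool xyz [np.float64(0.0005), np.float64(-0.002), np.float64(0.0269)]
```

View pics/d.png

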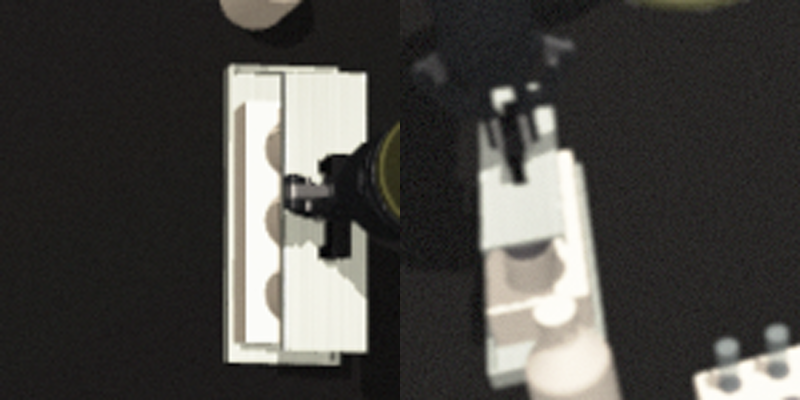

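The cover hangs straight over the row (crop corners 283,71 to 368,352). I'll check its centre by projection and nudge.

```bash
python3 -c "
from snap import *
T=pickle.load(open('d.pkl','rb'))['top'];f=400/140
Q=np.array([ray(T,(a/f+320-.33,b/f+130-.33),.132)[:2] for a,b in[(283,71),(368,73),(368,352),(282,350)]]);print(Q.round(4),Q.mean(0).round(4))"
```

```text
[[ 0.6472 -0.209 ]
 [ 0.6467 -0.2764]
 [ 0.4259 -0.2725]
 [ 0.4265 -0.2055]] [ 0.5366 -0.2408]
```

Call:
{"op": "servo_tool", "data": {
  "plan": "0 -0.002 0.008 0 -1; 0 0 0.008 0 -1; 0 0 0.005 0 -1; 0 0 0.003 0 -1; 0 0 0 0 -1"
}}

```text
time: 23.65
tcp_pos: [0.5355, -0.2441, 0.1263]
eef_rot: [3.141, -0.0, 3.128]
ft_force: [0.6, -0.5, -1.2]
opening: 0.173
grip_force: 59.0
```

Call:
{"op": "servo_tool", "data": {
  "plan": "0 0 0.001 0 -1; 0 0 0.001 0 -1; 0 0 0.001 0 -1; 0 0 0 0 -1"
}}

```text
time: 24.15
tcp_pos: [0.5358, -0.2442, 0.1243]
eef_rot: [-3.141, 0.001, 3.128]
ft_force: [-2.2, 0.4, 5.8]
opening: 0.173
grip_force: 59.9
```

Contact came at the expected height (TCP 0.124). Releasing and retreating straight up.

Call:
{"op": "servo_tool", "data": {
  "plan": "0 0 0 0 -0.4; 0 0 0 0 -0.2; 0 0 0 0 -0.2; 0 0 0 0 0; 0 0 -0.02 0 0; 0 0 -0.04 0 0; 0 0 -0.04 0 0; 0 0 -0.04 0 0"
}}

```text
time: 25.15
tcp_pos: [0.5355, -0.2441, 0.2649]
eef_rot: [3.142, -0.0, 3.128]
ft_force: [1.1, -0.5, 0.4]
opening: 0.499
grip_force: 0.0
```

Call:
{"op": "servo_tool", "data": {
  "plan": "0 0.06 0 0 0; 0 0.06 0 0 0; 0 0.06 0 0 0; 0 0.06 0 0 0; 0 0.06 0 0 0; 0 0.06 0 0 0; 0 0 0 0 0; 0 0 0 0 0"
}}

```text
time: 26.15
tcp_pos: [0.5406, 0.1155, 0.2634]
eef_rot: [-3.141, -0.0, 3.128]
ft_force: [-0.6, -0.3, 0.4]
opening: 0.5
grip_force: 0.0
```

```bash
python3 -c "
from go import *
o=snap('e')
go((.5355,-.2435,.124),yaw=3.129)
i=cv2.imread('pics/e_top.png')[80:270,270:460];i=cv2.resize(i,(400,400),interpolation=2)
j=cv2.imread('pics/e_scene.png')[180:340,110:270];j=cv2.resize(j,(400,400),interpolation=2)
cv2.imwrite('pics/e.png',np.hstack([i,j]))"
```

```text
t 26.25 tcp [0.5408 0.1141 0.2635] rpy [-3.1407e+00 -1.0000e-04  3.1254e+00] q [-0.09  0.38 -0.24  1.65  0.1   1.12  1.2 ] F [ 0.5 -0.8  0.1] op 0.5 grip 0.0
twist -0.0034
(0.5355, -0.2435, 0.124) tool xyz [np.float64(0.0008), np.float64(-0.3576), np.float64(0.1395)]
```

View pics/e.png

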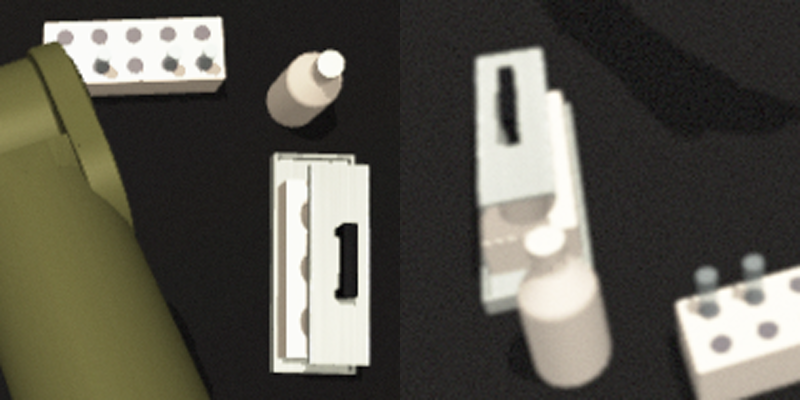

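The cover lies straight and level over the row (crop 309,165 to 369,365). The bottle and tube rack haven't moved. I'll make a last numeric check and hand in.

```bash
python3 -c "
from snap import *
T=pickle.load(open('e.pkl','rb'))['top'];f=400/190
Q=np.array([ray(T,(a/f+270-.3,b/f+80-.3),.105)[:2] for a,b in[(309,165),(369,166),(369,365),(308,364)]]);c=Q.mean(0);print(Q.round(4),c.round(4))
if abs(c-[.5355,-.2435]).max()<.004: print(r.finish_job())"
```

```text
[[ 0.6449 -0.2119]
 [ 0.6448 -0.2782]
 [ 0.4257 -0.2744]
 [ 0.4258 -0.2083]] [ 0.5353 -0.2432]
the job is handed in; nothing more can be done
None
```

The three jars are seated in the block's pockets, the cover rests level and centred over their caps, and the job was handed in at about 26 s of the 72 s allowed.

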